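# Index the terminal plate three clicks and hold it

### The arm

A 7-joint arm with a two-finger parallel gripper is mounted at the origin on the work surface. World frame = base frame: x ahead of the robot, y to its left, z up, the work surface at z = 0. Lengths are in mm, angles in degrees, forces in N, time in s.
With the tool pointing down it reaches from about 400 to 900 mm from the base axis. Payload 5.5 kg.
Tool frame: the origin (TCP) lies between the finger pads, 19 mm behind the fingertips; this is the grasp point; z points along the fingers, y is the line along which they close (so a half turn about z gives the same grasp; the last joint's range is limited). The gripper opens to 92 mm and grips with 3 to 60 N. Pads are 19 mm wide; open, the fingers measure 130 mm over their backs; the gripper's body (75 mm by 190 mm) begins 47 mm behind the grasp point.
Start: joints at [88.591, 28.699, -24.465, 88.831, 12.651, 65.22, -12.049], TCP at [184.531, -623.256, 245.529] pointing down, gripper open.
Joint ranges: [-164.97, 164.97], [-17.58, 116.51], [-87.97, 89.64], [11.32, 138.91], [-80.73, 260.73], [10.89, 115.49], [-147.41, 147.41]. Speed limits (degrees/s): [147.25, 147.25, 180, 180, 180, 180, 180].

### API

Orientations are given as a 3x3 rotation matrix whose columns are the frame's x, y, z axes.
In Python, from cell import robot gives the robot as it stands.
- The arm moves only by the shell command python3 -m jog 'ROWS' [FORCE]. ROWS is a JSON object whose one key "plan" holds a list of rows, each an object of numbers: "tx", "ty", "tz": the shift along the tool's x, y, z in mm; "wx", "wy", "wz": the turn, a rotation vector about the tool's x, y, z in degrees; "claw": the opening, from 0 (shut) to 1 (fully open). In form: {"plan": [{"tx": .., "ty": .., "tz": .., "wx": .., "wy": .., "wz": .., "claw": ..}, ...]}. A call has exactly 10 rows; each row is the pose to reach, as a shift and turn from the pose commanded when the call began, along the tool's axes at that moment; what a row does not reach only later rows make up. A row lasts 1/10 s, in which the tool goes at most 50 mm and 8.59 degrees, less where a joint would pass 70% of its speed; a pose out of reach is approached as far as the arm can. A call with a gripper value outside its range is refused whole. The fingers move at their own pace and stop on an object; FORCE is the grip in N (left out, the last holds). Time passes only in rows, so rows that repeat a pose let the fingers close, or fill a call up. It gives the time, the measured TCP pose, the force, the opening and the grip force at its end, in the units of the state.
- robot.read_state(): the state, without advancing time (a new reading comes with each control period).
- robot.capture(name): name is "side" or "top" or "wrist"; returns the picture (400x640x3 uint8, blue, green, red); there is no depth.
- robot.get_calibration(name): a dict with "fx", "fy", "cx", "cy" (pixels), "rvec" (rotation vector, rad) and "tvec" (3), from world to camera coordinates, as OpenCV has them. Camera axes: x right, y down, z forward; pixel columns grow to the right and rows downward; lengths in mm; the calibration is good to about 2 mm. A picture is of the moment at which its call begins: read the wrist's pose just before it. get_calibration takes no time and is no camera call; for the wrist camera it gives the pose at the moment of the call.
- robot.finish_job(): hands the job in; it is judged then, once.
The state is a dict: "t": time; "q": joint angles; "joint_vel": joint speeds; "joint_efforts": joint torques, N m; "position": TCP position; "ee_rot": TCP orientation; "wrist_force": force on the tool from outside, world axes, zero at the start; "ft_torque": the same for the moment, N m; "gripper_width": finger opening in mm; "gripper_force": force on a finger pad.
Only numpy, scipy, OpenCV 4.12 (cv2) and the standard library are available. Lean on these libraries where they do the work, as an engineer would, in place of code of your own. Each camera call takes 0.05 s, during which the arm holds its last target. There are 200 camera calls.

### The job

On the soldering bench stands a rotary indexing plate with a bar knob in its middle, and beside it a small head whose pivot lever keeps a hold-down foot on the plate. First push the lever's black end pad down as far as it goes, so that the foot lifts off the plate and stays up; only then grip the bar knob and turn the plate clockwise (seen from above), counting the clicks, to the third stop and never on towards a fourth. Finish while still gripping the knob, holding the plate still on that third stop, and leave the spool, the soldering-tip stand and the spray can where they are.

Things in the scene. Friction and masses are not known exactly. Their poses are not given: they have to be found in the camera images.
- indexer: fixed rotary indexing plate on a round steel base (196 mm across), origin under its centre on the bench, on the plate's axis. The aluminium plate is 160 mm across, top face 45 mm above the bench, with a ring of 15 brass terminals up to 53 mm above the bench, 55 mm from the axis, and a 40 mm wide hub under the knob
- head: fixed head beside the plate. Origin on the plate's axis at the bench; its y axis points from there to the head's steel column, 125 mm out. The column carries a grey fork (top 84 mm above the bench) with a level pivot pin for the lever, 75 mm above the bench. Head, lever and foot stay outside 65 mm from the plate's axis
- lever_pad (a point): centre of the top face of the lever's black end pad (22 mm wide, 26 mm long, 8 mm thick), 65 mm from the pivot pin on the side away from the plate; nothing over or under it but the bench. It starts about 95 mm above the bench and is about 63 mm above it when fully down. Its y axis points outward from the plate, its x axis is parallel to the pin
- lever (a joint): angle of the pivot lever in rad: 0 = pad up and foot resting on the plate, grows as the pad is pushed down, 0.5 = pad fully down on its end stop and foot about 24 mm clear of the plate. It turns stiffly (about 2 to 3 N at the pad) and stays where it is left
- lever_foot (a point): underside of the lever's small rubber-tipped foot (14 mm across), on the plate side of the pin, 75 mm from the plate's axis; lifted, the top of the foot's arm is up to 105 mm above the bench
- knob_grip (a point): point to grip in the black plastic bar knob, on the plate's axis, 73 mm above the bench. The knob stands upright in the middle of the plate and turns with it: 50 mm long (this point's x axis), 13 mm wide (its y axis), 30 mm high, underside 55 mm and top 85 mm above the bench; z up
- dial (a joint): angle of plate and knob in rad about the vertical, growing clockwise seen from above: 0 = home stop, where it starts and beyond which it does not turn back. Click stops every 24 degrees (0.419 rad): 0.419 first, 0.838 second, 1.257 third, further ones follow. Between stops it resists with up to about 0.13 Nm, then springs on into the next; left alone it settles within 0.02 rad of a stop
- spool: bystander: solder spool standing on end, 62 mm across, 54 mm high, origin under its centre
- tip_stand: bystander: blue stand for soldering tips, 75 mm by 110 mm, about 85 mm high, origin under its centre
- spray_can: bystander: white spray can, 52 mm across, 150 mm high, origin under its centre
Things that resemble listed ones, but are neither listed nor needed, are in the scene too. There is more than one size of the head; the job needs the smallest.

How it is judged:
By the outcome, as a careful person would: the job done as asked, in the order asked, and still so for the second after the job is handed in, while the arm keeps its last pose, push and grip.
It also fails if it takes over 48 s, if anything falls off the work surface, if the arm or the gripper's body presses on something with over 40 N, if the wrist force passes 120 N, or if a joint passes its speed limit or range.

## Working session

There is one attempt and no reset: what is moved stays moved. The work goes in short steps, Python scripts to look and compute and a shell command to move; the robot and the scene stay as the last step left them, time stands still between calls to the robot, and variables do not carry over. Pictures are saved under pics/ and viewed, at most 10 in all, crops included, and the job is handed in when it is done.

```bash
ls; mkdir -p pics; cat > h.py <<'E'
import numpy as np, cv2
from cell import robot
def cal(n):
    c=robot.get_calibration(n); R=cv2.Rodrigues(np.array(c["rvec"],float))[0]; t=np.array(c["tvec"],float).ravel()
    return c,R,t
def ray(C,u,v):
    c,R,t=C; d=R.T@np.array([(u-c["cx"])/c["fx"],(v-c["cy"])/c["fy"],1]); return -R.T@t,d
def plane(C,u,v,z):
    o,d=ray(C,u,v); return o+d*(z-o[2])/d[2]
def proj(C,p):
    c,R,t=C; q=R@np.array(p,float)+t; return np.array([c["fx"]*q[0]/q[2]+c["cx"],c["fy"]*q[1]/q[2]+c["cy"]])
E
python3 - <<'E'
from h import *
s=robot.read_state(); print(s)
for n in("side","top","wrist"):
    print(n,robot.get_calibration(n)); C=cal(n); print(-C[1].T@C[2])
a=robot.capture("side");b=robot.capture("top");w=robot.capture("wrist")
cv2.imwrite("pics/side.png",a);cv2.imwrite("pics/top.png",b);cv2.imwrite("pics/wrist.png",w)
E
```

```text
pics
{'t': 0.0, 'q': array([ 88.59206361,  28.75391097, -24.45170472,  88.88978769,
        12.65127099,  65.21988984, -12.05087634]), 'joint_vel': array([-0.01418586,  0.04947567,  0.05990819,  0.06030464, -0.00379894,
        0.05516129,  0.04015435]), 'joint_efforts': array([ 1.01492809e-03, -5.66596627e+01, -5.81587538e+00, -2.79111725e+01,
       -6.85365172e-02,  3.07671167e-02,  1.85730669e-04]), 'position': array([ 184.23408647, -622.66606694,  244.48689955]), 'ee_rot': array([[ 9.58878570e-01,  2.83816211e-01, -4.97184735e-04],
       [ 2.83816642e-01, -9.58876768e-01,  1.85940743e-03],
       [ 5.09910781e-05, -1.92405524e-03, -9.99998148e-01]]), 'wrist_force': array([-0.40600695, -1.07785239, -0.42964886]), 'ft_torque': array([ 0.02697228, -0.00765574,  0.02405511]), 'gripper_force': 0.0, 'gripper_width': 91.61331294527703}
side {'fx': 403.4730646513561, 'fy': 403.4730646513561, 'cx': 318.57241760858284, 'cy': 199.50380353517937, 'rvec': array([ 0.84048628, -2.37625056,  1.24083295]), 'tvec': array([402.91863041, 291.77065996, 911.37377025])}
[-73.33318578 699.5345257  763.77312146]
top {'fx': 514.7425284531112, 'fy': 514.7425284531112, 'cx': 325.20783671511305, 'cy': 201.1235783776554, 'rvec': array([ 2.1860847 , -2.17132827,  0.08063511]), 'tvec': array([ -37.52522767,  558.29150451, 1640.9911074 ])}
[ 427.37058032  -42.47736167 1679.73194948]
wrist {'fx': 313.00273629518256, 'fy': 313.00273629518256, 'cx': 320.2564894450599, 'cy': 208.6304828025485, 'rvec': array([-2.33102656,  1.74158127,  0.2466954 ]), 'tvec': array([-649.09822943,  -33.621166  ,  390.39250284])}
[ 255.97415618 -602.12653417  383.12670065]
```

View pics/top.png

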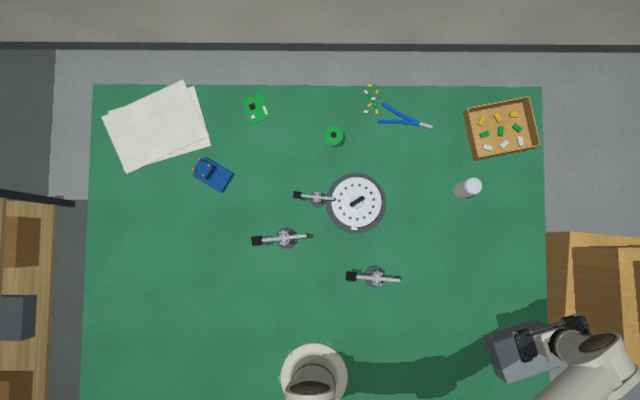

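View pics/side.png

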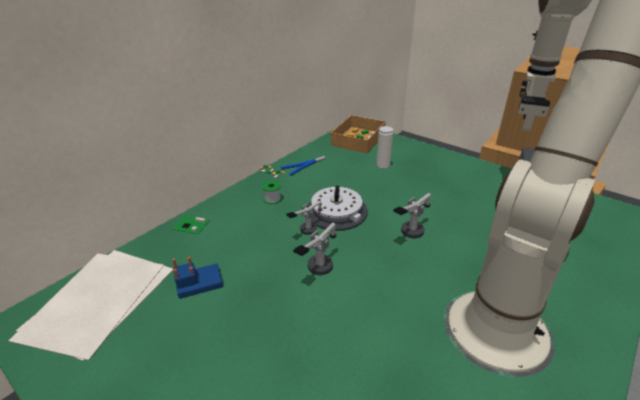

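The top view shows the plate at (356,202) with its small head to the left, the pad at (297,195) and the knob bar running along about (350–365,197–207). The two other heads, at (287,238) and (375,277), are larger decoys. The spool is at (334,135) and the can at (470,188).

```bash
python3 - <<'E'
from h import *
b=cv2.imread("pics/top.png");C=cal("top");S=cal("side")
g=cv2.cvtColor(b,cv2.COLOR_BGR2GRAY);hsv=cv2.cvtColor(b,cv2.COLOR_BGR2HSV)
m=((g>120)&(hsv[...,1]<60)).astype(np.uint8); m[:, :328]=0;m[:,390:]=0;m[:165]=0;m[240:]=0
pts=cv2.findNonZero(m); (c,r)=cv2.minEnclosingCircle(cv2.convexHull(pts)); print("plate",c,r,plane(C,*c,45), r*(1680-45)/514.7)
e=cv2.fitEllipse(cv2.convexHull(pts));print(e,plane(C,*e[0],45))
def dark(x0,x1,y0,y1,z,th=45):
    k=np.zeros_like(g);k[y0:y1,x0:x1]=(g[y0:y1,x0:x1]<th)
    M=cv2.moments(k,True);p=(M['m10']/M['m00'],M['m01']/M['m00']);a=.5*np.degrees(np.arctan2(2*M['mu11'],M['mu20']-M['mu02']))
    v=[np.cos(np.radians(a)),np.sin(np.radians(a))]
    w=plane(C,*p,z);w2=plane(C,p[0]+10*v[0],p[1]+10*v[1],z)-w
    print(M['m00'],p,a,w,"world ang",np.degrees(np.arctan2(w2[1],w2[0])))
    return w
k=dark(345,370,190,214,85);
p=dark(290,303,187,204,95)
print(p-k,np.linalg.norm((p-k)[:2]),np.degrees(np.arctan2(*(p-k)[[1,0]])))
crop=b[160:240,280:400];cv2.imwrite("pics/crop.png",cv2.resize(crop,None,fx=6.6,fy=6.6,interpolation=cv2.INTER_CUBIC))
E
```

```text
plate (354.39208984375, 202.2963104248047) 26.918380737304688 [ 553.57695825 -126.82281338   45.        ] 85.50913640080272
((355.3156433105469, 201.89251708984375), (51.40950393676758, 51.877647399902344), 132.39755249023438) [ 554.88604524 -129.75987479   45.        ]
5.0 (356.0, 200.8) -35.80575988170428 [ 555.18471776 -129.74195181   85.        ] world ang -53.80874316100489
34.0 (296.97058823529414, 194.14705882352942) 20.287082981474033 [573.82142989  53.34477614  95.        ] world ang -109.95365507803025
[ 18.63671214 183.08672795  10.        ] 184.03281498156267 84.18778366956701
```

View pics/crop.png

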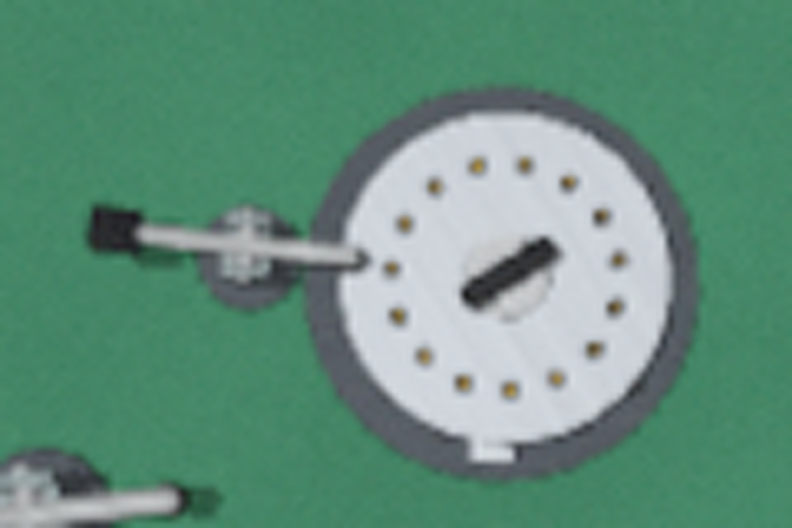

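```bash
python3 -m jog '{"plan":[{"tx":40,"ty":-38,"tz":0,"wz":-7,"claw":0},{"tx":75,"ty":-70,"tz":0,"wz":-14,"claw":0},{"tx":110,"ty":-104,"tz":0,"wz":-21,"claw":0},{"tx":145,"ty":-138,"tz":0,"wz":-28,"claw":0},{"tx":180,"ty":-171,"tz":0,"wz":-34,"claw":0},{"tx":215,"ty":-205,"tz":0,"wz":-40,"claw":0},{"tx":250,"ty":-238,"tz":0,"wz":-46,"claw":0},{"tx":285,"ty":-271,"tz":0,"wz":-52,"claw":0},{"tx":320,"ty":-305,"tz":0,"wz":-58,"claw":0},{"tx":355,"ty":-338,"tz":0,"wz":-67.5,"claw":0}]}' 20; python3 -c "
from h import *
s=robot.read_state();print(s['t'],s['q'],s['position'],s['ee_rot'])"
```

```text
0.15 [ 88.59074535  28.73961178 -24.45445718  88.87743372  12.65012813
  65.2206336  -12.05072874] [ 184.30995243 -622.78607654  244.73735853] [[ 9.58873911e-01  2.83832137e-01 -3.75226506e-04]
 [ 2.83832381e-01 -9.58872837e-01  1.43623627e-03]
 [ 4.78555059e-05 -1.48367093e-03 -9.99998898e-01]]schema error: expected keys tx, ty, tz, wx, wy, wz, claw
```

All keys are needed.

```bash
python3 -m jog '{"plan":[{"tx":40,"ty":-38,"tz":0,"wx":0,"wy":0,"wz":-7,"claw":0},{"tx":75,"ty":-70,"tz":0,"wx":0,"wy":0,"wz":-14,"claw":0},{"tx":110,"ty":-104,"tz":0,"wx":0,"wy":0,"wz":-21,"claw":0},{"tx":145,"ty":-138,"tz":0,"wx":0,"wy":0,"wz":-28,"claw":0},{"tx":180,"ty":-171,"tz":0,"wx":0,"wy":0,"wz":-34,"claw":0},{"tx":215,"ty":-205,"tz":0,"wx":0,"wy":0,"wz":-40,"claw":0},{"tx":250,"ty":-238,"tz":0,"wx":0,"wy":0,"wz":-46,"claw":0},{"tx":285,"ty":-271,"tz":0,"wx":0,"wy":0,"wz":-52,"claw":0},{"tx":320,"ty":-305,"tz":0,"wx":0,"wy":0,"wz":-58,"claw":0},{"tx":355,"ty":-338,"tz":0,"wx":0,"wy":0,"wz":-67.5,"claw":0}]}' 20; python3 -c "
from h import *
s=robot.read_state();print(s['t'],s['q'],s['position'],s['ee_rot'])"
```

```text
t: 1.15
position: [429.4, -196.6, 245.7]
ee_rot: [[0.116, 0.993, 0.0], [0.993, -0.116, -0.001], [-0.001, 0.0, -1.0]]
wrist_force: [0.6, 0.2, 0.2]
gripper_width: 16.3
gripper_force: 0.0
1.15 [ 66.67798841  14.17071201 -51.40792346 112.92470043  12.98742707
  58.77039302   2.6686777 ] [ 429.37685361 -196.63690005  245.66568099] [[ 1.15832923e-01  9.93268711e-01  3.82853854e-05]
 [ 9.93268325e-01 -1.15832844e-01 -8.86646614e-04]
 [-8.76243635e-04  1.40730530e-04 -9.99999606e-01]]
```

```bash
python3 -m jog '{"plan":[{"tx":35,"ty":18,"tz":10,"wx":0,"wy":0,"wz":0,"claw":0},{"tx":70,"ty":37,"tz":20,"wx":0,"wy":0,"wz":0,"claw":0},{"tx":105,"ty":56,"tz":30,"wx":0,"wy":0,"wz":0,"claw":0},{"tx":140,"ty":74,"tz":40,"wx":0,"wy":0,"wz":0,"claw":0},{"tx":175,"ty":93,"tz":50,"wx":0,"wy":0,"wz":0,"claw":0},{"tx":211,"ty":112,"tz":60,"wx":0,"wy":0,"wz":0,"claw":0},{"tx":211,"ty":112,"tz":60,"wx":0,"wy":0,"wz":0,"claw":0},{"tx":211,"ty":112,"tz":60,"wx":0,"wy":0,"wz":0,"claw":0},{"tx":211,"ty":112,"tz":60,"wx":0,"wy":0,"wz":0,"claw":0},{"tx":211,"ty":112,"tz":60,"wx":0,"wy":0,"wz":0,"claw":0}]}' 20; python3 -c "
from h import *
s=robot.read_state();print(s['t'],s['q'],s['position'])
C=cal('wrist');w=robot.capture('wrist');cv2.imwrite('pics/w1.png',w)
import pickle;pickle.dump(C,open('w1.pkl','wb'))
print(-C[1].T@C[2]);print('pad',proj(C,[574,53,95]),'axis',proj(C,[555,-130,85]))"
```

```text
t: 2.15
position: [565.2, -4.3, 185.7]
ee_rot: [[0.123, 0.992, -0.0], [0.992, -0.123, -0.001], [-0.001, 0.0, -1.0]]
wrist_force: [-0.3, 0.5, -0.2]
gripper_width: 0.6
gripper_force: 0.0
2.15 [ 34.58656811  29.88090891 -48.16685026 103.92563367  26.05213456
  57.94817972 -31.11455593] [565.19730104  -4.33640696 185.66198431]
[574.84491746  69.14917144 324.20686899]
pad [321.80810985 142.15083182] axis [325.61250737 347.28776467]
```

View pics/w1.png

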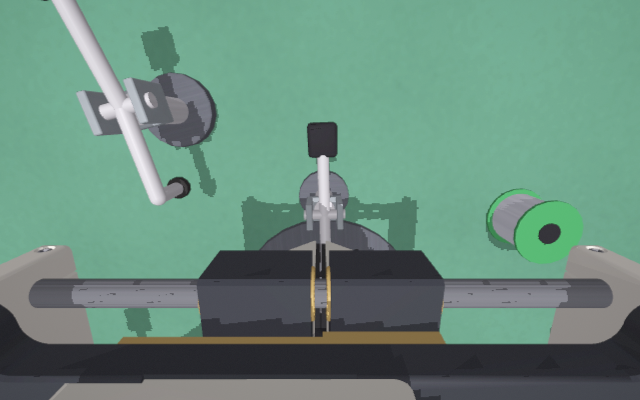

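The pad is at about (322,140) in the wrist view, close to the predicted (322,142). The lever lies along the image's vertical axis.

```bash
python3 - <<'E'
from h import *
import pickle
C=pickle.load(open('w1.pkl','rb'));w=cv2.imread('pics/w1.png');g=w.max(2)
k=np.zeros_like(g);k[110:165,300:345]=g[110:165,300:345]<40
M=cv2.moments(k,True);p=(M['m10']/M['m00'],M['m01']/M['m00']);print(p,cv2.boundingRect(k),cv2.minAreaRect(cv2.findNonZero(k)))
P=plane(C,*p,95);print(P,P-[555,-130,95],np.linalg.norm(P[:2]-[555,-130]))
for q in [(307,122),(337,122),(337,158),(307,158)]: print(plane(C,*q,95))
s=robot.read_state();R=s['ee_rot'];t=P.copy();t[2]=125;print(s['position'],R.T@(t-s['position']))
E
```

```text
(311.0, 124.0) (311, 124, 1, 1) ((311.0, 124.0), (0.0, 0.0), 0.0)
[567.95585318  66.43359252  95.        ] [ 12.95585318 196.43359252   0.        ] 196.8603830183224
[565.33390075  68.13353187  95.        ]
[586.34505371  65.51618981  95.        ]
[583.59240887  40.40224158  95.        ]
[561.91839466  43.10261726  95.        ]
[565.27443051  -4.34746669 185.73835875] [70.63678552 -6.06525714 60.6626226 ]
```

```bash
python3 -m jog '{"plan":[{"tx":30,"ty":1,"tz":0,"wx":0,"wy":0,"wz":0,"claw":0},{"tx":60,"ty":2,"tz":0,"wx":0,"wy":0,"wz":0,"claw":0},{"tx":60,"ty":2,"tz":25,"wx":0,"wy":0,"wz":0,"claw":0},{"tx":60,"ty":2,"tz":50,"wx":0,"wy":0,"wz":0,"claw":0},{"tx":60,"ty":2,"tz":64,"wx":0,"wy":0,"wz":0,"claw":0},{"tx":60,"ty":2,"tz":70,"wx":0,"wy":0,"wz":0,"claw":0},{"tx":60,"ty":2,"tz":76,"wx":0,"wy":0,"wz":0,"claw":0},{"tx":60,"ty":2,"tz":82,"wx":0,"wy":0,"wz":0,"claw":0},{"tx":60,"ty":2,"tz":88,"wx":0,"wy":0,"wz":0,"claw":0},{"tx":60,"ty":2,"tz":91,"wx":0,"wy":0,"wz":0,"claw":0}]}' 20
```

```text
t: 3.2
position: [575.6, 57.5, 94.8]
ee_rot: [[0.12, 0.993, 0.002], [0.993, -0.12, 0.001], [0.001, 0.002, -1.0]]
wrist_force: [0.4, 2.2, 3.1]
gripper_width: 0.8
gripper_force: 1.4
```

```bash
python3 -m jog '{"plan":[{"tx":-1,"ty":0,"tz":3,"wx":0,"wy":0,"wz":0,"claw":0},{"tx":-2,"ty":0,"tz":6,"wx":0,"wy":0,"wz":0,"claw":0},{"tx":-2,"ty":0,"tz":8,"wx":0,"wy":0,"wz":0,"claw":0},{"tx":-2,"ty":0,"tz":10,"wx":0,"wy":0,"wz":0,"claw":0},{"tx":-2,"ty":0,"tz":11,"wx":0,"wy":0,"wz":0,"claw":0},{"tx":-2,"ty":0,"tz":12,"wx":0,"wy":0,"wz":0,"claw":0},{"tx":-2,"ty":0,"tz":13,"wx":0,"wy":0,"wz":0,"claw":0},{"tx":-2,"ty":0,"tz":14,"wx":0,"wy":0,"wz":0,"claw":0},{"tx":-2,"ty":0,"tz":14,"wx":0,"wy":0,"wz":0,"claw":0},{"tx":-2,"ty":0,"tz":14,"wx":0,"wy":0,"wz":0,"claw":0}]}' 20
```

```text
t: 4.2
position: [575.4, 55.0, 83.8]
ee_rot: [[0.12, 0.993, 0.002], [0.993, -0.12, -0.002], [-0.002, 0.002, -1.0]]
wrist_force: [-7.1, -0.7, 28.6]
gripper_width: 0.3
gripper_force: 13.6
```

```bash
python3 -m jog '{"plan":[{"tx":0,"ty":0,"tz":-30,"wx":0,"wy":0,"wz":0,"claw":0},{"tx":0,"ty":0,"tz":-75,"wx":0,"wy":0,"wz":0,"claw":0},{"tx":-35,"ty":7,"tz":-88,"wx":0,"wy":0,"wz":-7,"claw":0.2},{"tx":-70,"ty":14,"tz":-88,"wx":0,"wy":0,"wz":-14,"claw":0.45},{"tx":-105,"ty":22,"tz":-88,"wx":0,"wy":0,"wz":-21,"claw":0.45},{"tx":-140,"ty":29,"tz":-88,"wx":0,"wy":0,"wz":-28,"claw":0.45},{"tx":-175,"ty":37,"tz":-88,"wx":0,"wy":0,"wz":-35,"claw":0.45},{"tx":-210,"ty":44,"tz":-88,"wx":0,"wy":0,"wz":-41,"claw":0.45},{"tx":-243,"ty":51,"tz":-88,"wx":0,"wy":0,"wz":-41,"claw":0.45},{"tx":-243,"ty":51,"tz":-88,"wx":0,"wy":0,"wz":-41,"claw":0.45}]}' 20; python3 -m jog '{"plan":[{"tx":0,"ty":0,"tz":0,"wx":0,"wy":0,"wz":0,"claw":0.45},{"tx":0,"ty":0,"tz":0,"wx":0,"wy":0,"wz":0,"claw":0.45},{"tx":0,"ty":0,"tz":0,"wx":0,"wy":0,"wz":0,"claw":0.45},{"tx":0,"ty":0,"tz":0,"wx":0,"wy":0,"wz":0,"claw":0.45},{"tx":0,"ty":0,"tz":0,"wx":0,"wy":0,"wz":0,"claw":0.45},{"tx":0,"ty":0,"tz":0,"wx":0,"wy":0,"wz":0,"claw":0.45},{"tx":0,"ty":0,"tz":0,"wx":0,"wy":0,"wz":0,"claw":0.45},{"tx":0,"ty":0,"tz":0,"wx":0,"wy":0,"wz":0,"claw":0.45},{"tx":0,"ty":0,"tz":0,"wx":0,"wy":0,"wz":0,"claw":0.45},{"tx":0,"ty":0,"tz":0,"wx":0,"wy":0,"wz":0,"claw":0.45}]}' 20
python3 -c "
from h import *
C=cal('wrist');w=robot.capture('wrist');cv2.imwrite('pics/w2.png',w)
import pickle;pickle.dump(C,open('w2.pkl','wb'))
s=robot.capture('side');cv2.imwrite('pics/s2.png',cv2.resize(s[160:290,250:430],None,fx=4,fy=4,interpolation=cv2.INTER_CUBIC))
print('axis',proj(C,[555,-130,85]),'pad',proj(C,[574,55,63]))"
```

```text
t: 5.2
position: [594.2, -201.0, 166.7]
ee_rot: [[-0.552, 0.834, -0.003], [0.834, 0.552, -0.004], [-0.001, -0.005, -1.0]]
wrist_force: [-0.7, -0.8, 0.1]
gripper_width: 41.4
gripper_force: 0.0
t: 6.2
position: [595.9, -192.5, 168.5]
ee_rot: [[-0.56, 0.828, -0.0], [0.828, 0.56, -0.0], [-0.0, -0.0, -1.0]]
wrist_force: [-0.3, -0.6, 0.1]
gripper_width: 41.2
gripper_force: 0.0
axis [321.39983712 117.56191036] pad [ 512.68882018 -120.38772098]
```

View pics/w2.png

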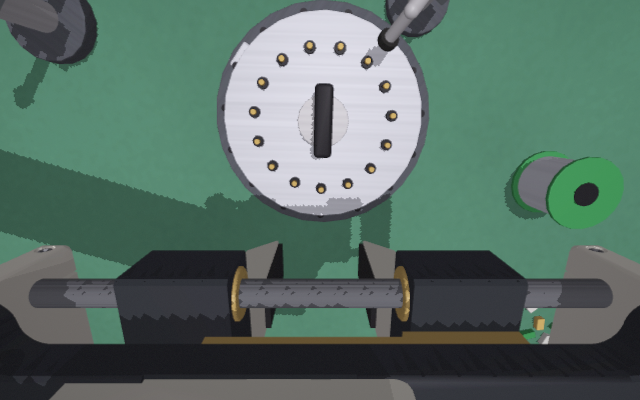

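View pics/s2.png

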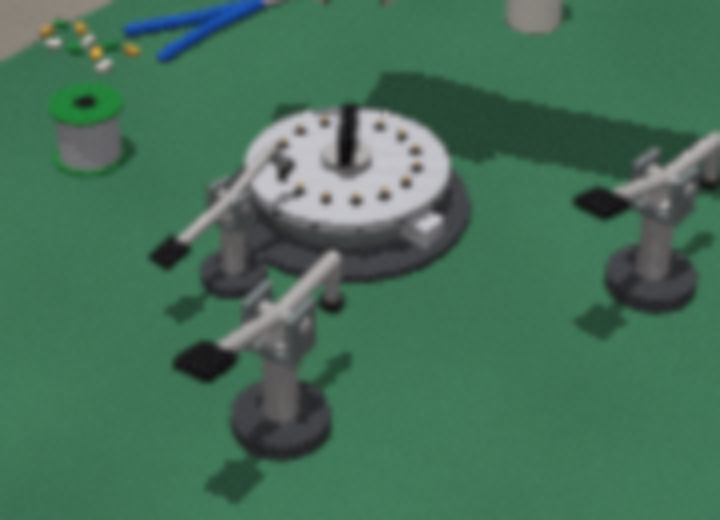

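The wrist view shows the knob upright in the image, with its top from (324,84) to (322,157), and the foot lifted clear at (387,42) with its shadow detached. The side view shows the small head's pad down and foot up.

```bash
python3 - <<'E'
from h import *
import pickle
C=pickle.load(open('w2.pkl','rb'));w=cv2.imread('pics/w2.png')
# plate rim: bright, intersect with z=45
hsv=cv2.cvtColor(w,cv2.COLOR_BGR2HSV)
m=((hsv[...,2]>150)&(hsv[...,1]<50)).astype(np.uint8);m[225:]=0;m[:,:215]=0;m[:,372:][:60]=0;m[:,430:]=0
n,l,st,ce=cv2.connectedComponentsWithStats(m);i=1+np.argmax(st[1:,4]);h=cv2.convexHull(cv2.findNonZero((l==i).astype(np.uint8)))[:,0]
P=np.array([plane(C,*q,45)[:2] for q in h]);
A=np.c_[2*P,np.ones(len(P))];x=np.linalg.lstsq(A,(P**2).sum(1),rcond=None)[0];print("rim centre",x[:2],"r",np.sqrt(x[2]+x[:2]@x[:2]))
# brass terminals z=53
mb=cv2.inRange(hsv,(12,90,110),(30,255,255));mb[215:]=0
n,l,st,ce=cv2.connectedComponentsWithStats(mb)
T=np.array([plane(C,*ce[i],53)[:2] for i in range(1,n) if st[i,4]>6]);A=np.c_[2*T,np.ones(len(T))];y=np.linalg.lstsq(A,(T**2).sum(1),rcond=None)[0]
print(len(T),"ring",y[:2],np.sqrt(y[2]+y[:2]@y[:2]))
k=np.zeros(w.shape[:2],np.uint8);k[75:165,305:342]=w.max(2)[75:165,305:342]<75
n,l,st,ce=cv2.connectedComponentsWithStats(k);i=1+np.argmax(st[1:,4]);r=cv2.minAreaRect(cv2.findNonZero((l==i).astype(np.uint8)));print(r)
b=cv2.boxPoints(r);W=np.array([plane(C,*q,85) for q in b]);print(W,W.mean(0))
for z in(60,69,75): 
    f=plane(C,387,42,z);print(z,np.linalg.norm(f[:2]-y[:2]))
s=robot.read_state();print(s['position'],s['ee_rot'])
t=np.r_[y[:2],78];print(s['ee_rot'].T@(t-s['position']))
E
```

```text
rim centre [ 556.62979271 -131.36609527] r 79.43349286595006
15 ring [ 557.22292825 -131.42228941] 54.730514456053356
((322.6670227050781, 120.48890686035156), (17.55691909790039, 73.35926055908203), 1.9091525077819824)
[[ 564.81166926 -155.46851058   85.        ]
 [ 539.41509567 -114.40635927   85.        ]
 [ 549.25450863 -108.19568863   85.        ]
 [ 575.29437873 -148.88231383   85.        ]] [ 557.19391307 -131.73821808   85.        ]
60 70.98336901145967
69 68.39294796260823
75 66.66606542153315
[ 595.89276696 -192.49569229  168.51809236] [[-5.60371471e-01  8.28241398e-01  2.98630188e-05]
 [ 8.28241399e-01  5.60371471e-01 -8.58589883e-06]
 [-2.38455807e-05  1.99224957e-05 -1.00000000e+00]]
[72.25515346  2.19402798 90.51641315]
```

```bash
python3 -m jog '{"plan":[{"tx":36,"ty":1,"tz":0,"wx":0,"wy":0,"wz":2,"claw":0.45},{"tx":72,"ty":2,"tz":0,"wx":0,"wy":0,"wz":2,"claw":0.45},{"tx":72,"ty":2,"tz":20,"wx":0,"wy":0,"wz":2,"claw":0.45},{"tx":72,"ty":2,"tz":40,"wx":0,"wy":0,"wz":2,"claw":0.45},{"tx":72,"ty":2,"tz":55,"wx":0,"wy":0,"wz":2,"claw":0.45},{"tx":72,"ty":2,"tz":70,"wx":0,"wy":0,"wz":2,"claw":0.45},{"tx":72,"ty":2,"tz":80,"wx":0,"wy":0,"wz":2,"claw":0.45},{"tx":72,"ty":2,"tz":90,"wx":0,"wy":0,"wz":2,"claw":0.45},{"tx":72,"ty":2,"tz":91,"wx":0,"wy":0,"wz":2,"claw":0.45},{"tx":72,"ty":2,"tz":91,"wx":0,"wy":0,"wz":2,"claw":0.45}]}' 20; python3 -m jog '{"plan":[{"tx":0,"ty":0,"tz":0,"wx":0,"wy":0,"wz":0,"claw":0.35},{"tx":0,"ty":0,"tz":0,"wx":0,"wy":0,"wz":0,"claw":0.25},{"tx":0,"ty":0,"tz":0,"wx":0,"wy":0,"wz":0,"claw":0},{"tx":0,"ty":0,"tz":0,"wx":0,"wy":0,"wz":0,"claw":0},{"tx":0,"ty":0,"tz":0,"wx":0,"wy":0,"wz":0,"claw":0},{"tx":0,"ty":0,"tz":0,"wx":0,"wy":0,"wz":0,"claw":0},{"tx":0,"ty":0,"tz":0,"wx":0,"wy":0,"wz":0,"claw":0},{"tx":0,"ty":0,"tz":0,"wx":0,"wy":0,"wz":0,"claw":0},{"tx":0,"ty":0,"tz":0,"wx":0,"wy":0,"wz":0,"claw":0},{"tx":0,"ty":0,"tz":0,"wx":0,"wy":0,"wz":0,"claw":0}]}' 40; python3 -c "
from h import *
s=robot.read_state();print(s['q'],s['ft_torque'],s['ee_rot'][:,0])"
```

```text
t: 7.3
position: [557.4, -131.6, 77.5]
ee_rot: [[-0.531, 0.847, -0.0], [0.847, 0.531, 0.0], [0.0, 0.0, -1.0]]
wrist_force: [-0.3, -0.4, 0.8]
gripper_width: 41.2
gripper_force: 0.0
t: 8.3
position: [557.3, -131.9, 77.8]
ee_rot: [[-0.531, 0.847, 0.0], [0.847, 0.531, -0.001], [-0.0, -0.0, -1.0]]
wrist_force: [-1.4, -1.1, 5.9]
gripper_width: 12.3
gripper_force: 40.0
[ 47.65302792  42.04402761 -49.9234151  106.3741274   40.96785403
  51.47086215   9.89316557] [-0.18082807  0.29521068  0.03556563] [-5.31054288e-01  8.47337658e-01 -4.87096647e-04]
```

```bash
python3 -m jog '{"plan":[{"tx":0,"ty":0,"tz":0,"wx":0,"wy":0,"wz":2.5,"claw":0},{"tx":0,"ty":0,"tz":0,"wx":0,"wy":0,"wz":5,"claw":0},{"tx":0,"ty":0,"tz":0,"wx":0,"wy":0,"wz":8,"claw":0},{"tx":0,"ty":0,"tz":0,"wx":0,"wy":0,"wz":11,"claw":0},{"tx":0,"ty":0,"tz":0,"wx":0,"wy":0,"wz":14,"claw":0},{"tx":0,"ty":0,"tz":0,"wx":0,"wy":0,"wz":17,"claw":0},{"tx":0,"ty":0,"tz":0,"wx":0,"wy":0,"wz":20,"claw":0},{"tx":0,"ty":0,"tz":0,"wx":0,"wy":0,"wz":23,"claw":0},{"tx":0,"ty":0,"tz":0,"wx":0,"wy":0,"wz":24,"claw":0},{"tx":0,"ty":0,"tz":0,"wx":0,"wy":0,"wz":24,"claw":0}]}' 55;  python3 -c "
from h import *
s=robot.read_state();R=s['ee_rot'];print(s['q'][6],s['ft_torque'],np.degrees(np.arctan2(R[1,0],R[0,0])))"
```

```text
t: 9.3
position: [557.0, -132.0, 77.8]
ee_rot: [[-0.14, 0.99, -0.001], [0.99, 0.14, -0.001], [-0.001, -0.001, -1.0]]
wrist_force: [-2.1, -1.0, 5.5]
gripper_width: 12.6
gripper_force: 55.0
-10.821515484381234 [-0.16219358  0.41542538 -0.06581659] 98.0464713990088
```

Tool turned 24.1° and the residual torque is small, so this is stop 1. Continuing.

```bash
python3 -m jog '{"plan":[{"tx":0,"ty":0,"tz":0,"wx":0,"wy":0,"wz":2.5,"claw":0},{"tx":0,"ty":0,"tz":0,"wx":0,"wy":0,"wz":5,"claw":0},{"tx":0,"ty":0,"tz":0,"wx":0,"wy":0,"wz":8,"claw":0},{"tx":0,"ty":0,"tz":0,"wx":0,"wy":0,"wz":11,"claw":0},{"tx":0,"ty":0,"tz":0,"wx":0,"wy":0,"wz":14,"claw":0},{"tx":0,"ty":0,"tz":0,"wx":0,"wy":0,"wz":17,"claw":0},{"tx":0,"ty":0,"tz":0,"wx":0,"wy":0,"wz":20,"claw":0},{"tx":0,"ty":0,"tz":0,"wx":0,"wy":0,"wz":23,"claw":0},{"tx":0,"ty":0,"tz":0,"wx":0,"wy":0,"wz":24,"claw":0},{"tx":0,"ty":0,"tz":0,"wx":0,"wy":0,"wz":24,"claw":0}]}' 55;  python3 -c "
from h import *
s=robot.read_state();R=s['ee_rot'];print(s['q'][6],s['ft_torque'],np.degrees(np.arctan2(R[1,0],R[0,0])))"; python3 -m jog '{"plan":[{"tx":0,"ty":0,"tz":0,"wx":0,"wy":0,"wz":2.5,"claw":0},{"tx":0,"ty":0,"tz":0,"wx":0,"wy":0,"wz":5,"claw":0},{"tx":0,"ty":0,"tz":0,"wx":0,"wy":0,"wz":8,"claw":0},{"tx":0,"ty":0,"tz":0,"wx":0,"wy":0,"wz":11,"claw":0},{"tx":0,"ty":0,"tz":0,"wx":0,"wy":0,"wz":14,"claw":0},{"tx":0,"ty":0,"tz":0,"wx":0,"wy":0,"wz":17,"claw":0},{"tx":0,"ty":0,"tz":0,"wx":0,"wy":0,"wz":20,"claw":0},{"tx":0,"ty":0,"tz":0,"wx":0,"wy":0,"wz":23,"claw":0},{"tx":0,"ty":0,"tz":0,"wx":0,"wy":0,"wz":24,"claw":0},{"tx":0,"ty":0,"tz":0,"wx":0,"wy":0,"wz":24,"claw":0}]}' 55;  python3 -c "
from h import *
s=robot.read_state();R=s['ee_rot'];print(s['q'][6],s['ft_torque'],np.degrees(np.arctan2(R[1,0],R[0,0])))
C=cal('wrist')
import pickle;pickle.dump(C,open('w3.pkl','wb'))
cv2.imwrite('pics/w3.png',robot.capture('wrist'));cv2.imwrite('pics/t3.png',robot.capture('top'))
s=robot.capture('side');cv2.imwrite('pics/s3.png',s)"
```

```text
t: 10.3
position: [556.6, -132.0, 77.8]
ee_rot: [[0.275, 0.961, -0.001], [0.961, -0.275, -0.001], [-0.001, -0.001, -1.0]]
wrist_force: [-4.0, -1.2, 8.0]
gripper_width: 12.7
gripper_force: 55.0
-31.329534713243266 [-0.20199243  0.63746747 -0.02695221] 74.04714180232952
t: 11.3
position: [556.3, -131.9, 77.8]
ee_rot: [[0.642, 0.767, -0.002], [0.767, -0.642, -0.001], [-0.002, -0.001, -1.0]]
wrist_force: [-3.5, -0.7, 8.5]
gripper_width: 12.5
gripper_force: 55.0
-51.70962751049325 [-0.13691556  0.89736052 -0.04150267] 50.05003728397881
```

View pics/w3.png

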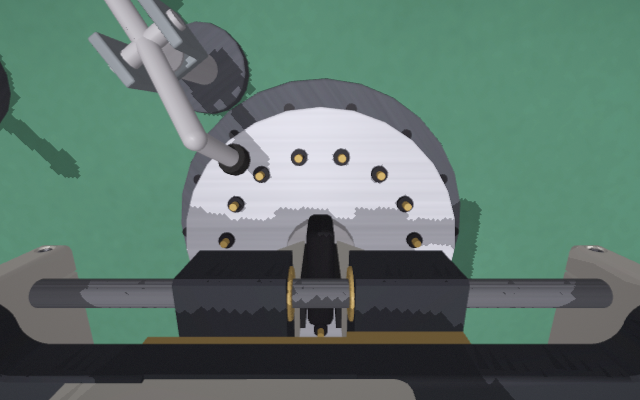

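The wrist view shows the knob, around (321,225), still aligned with the tool between the pads. The foot at (235,158) is clear of the plate. I'll check the plate angle from the brass terminals, modulo the 24° pitch, against the home picture.

```bash
python3 - <<'E'
from h import *
import pickle
for n in(2,3):
    C=pickle.load(open(f'w{n}.pkl','rb'));w=cv2.imread(f'pics/w{n}.png');hsv=cv2.cvtColor(w,cv2.COLOR_BGR2HSV)
    mb=cv2.inRange(hsv,(12,90,110),(30,255,255));mb[215 if n==2 else 250:]=0
    k,l,st,ce=cv2.connectedComponentsWithStats(mb)
    T=np.array([plane(C,*ce[i],53)[:2] for i in range(1,k) if st[i,4]>6])-[557,-131.5]
    a=np.degrees(np.arctan2(T[:,1],T[:,0]));print(n,np.hypot(*T.T).round(1),(a%24).round(1),np.degrees(np.angle(np.exp(1j*np.radians(a*15)).mean()))/15)
s=robot.read_state();print(s['t'],s['wrist_force'],s['ft_torque'],s['gripper_force'],s['joint_vel'].round(2))
E
```

```text
2 [54.5 54.8 54.6 54.8 54.6 54.9 54.5 54.8 54.6 55.1 54.6 55.  54.7 54.9
 54.7] [14.1 14.1 14.4 14.2 14.3 14.3 14.5 14.4 14.6 14.5 14.7 14.8 14.8 14.7
 14.7] -9.518468627655244
3 [55.3 55.4 55.4 55.1 54.9 55.  54.3 54.6] [13.8 14.3 14.6 13.5 13.1 15.2 12.8 15.4] -9.912578557665762
11.45 [-4.80313898 -0.95135337  8.14361792] [-0.08814538  0.82336981 -0.02486151] 54.9936980009079 [0.13 0.04 0.08 0.01 0.01 0.02 0.06]
```

The plate sits within about 0.4° of the third stop, the lever is still down, and the grip holds at 55 N.

```bash
python3 -c "
from cell import robot
print(robot.finish_job())"
```

```text
the job is handed in; nothing more can be done
None
```

I handed the job in at about 11.5 s: the lever was pushed down to its end stop first with the foot up, then the plate was turned clockwise to the third stop (within about 0.4°) and is still gripped there. I kept the moves clear of the spool, tip stand and spray can but did not measure them again at the end.

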